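Present the notched finish-comparator plate over the bone

TASK

Find the one comparator plate in the wooden rack that has a small notch cut in a corner, draw it out, and present it over the rough bone so the finishes can be compared: hold it by its notched end, off the ribbed swatches, with the swatch face tipped to look upward (about 45 degrees or flatter), its middle straight above the middle of the bone and roughly 10 to 25 cm above the bench. Finish while still holding it there, in the fingers alone and still; do not disturb the bone, the other two plates or the other things on the bench.

Things in the scene. Friction and masses are not known exactly. Their poses are not given: they have to be found in the camera images.
- plate_notched: The plate to take: aluminium, 100 (x) x 8 (y) x 60 (z) mm, 0.12 kg (+-20%), standing on a long edge in any of the rack's three slots, lower 16 mm inside. Origin: middle of its lower edge, z to its upper edge. The +x end has a 12 x 12 mm notch cut out of its upper corner. The +y face bears three ribbed swatches (x -44 to +10), the -y face is plain: seen squarely on the swatch face, the notch is upper left.
- plate_notched_center (a point): Middle of the notched plate: on its centre plane, half way along, 30 mm above its lower edge; axes as the plate's
- plate_notched_grip (a point): Middle of the finger grip of the notched plate, on its centre plane, 28 mm from its middle towards the notched end (plate x = 28) and 17 mm below its upper edge (z = 43); axes as the plate's. The grip is the bare end of both faces, from a scribed line at x = 14 to x = 50 mm.
- plate_square_a: A plate of the same size, material and swatches in another slot, all four corners square, no notch; leave it. Origin and axes as for the notched plate.
- plate_square_b: The other plate without a notch, in the remaining slot, swatches facing the other way; leave it. Origin and axes as for the notched plate.
- rack: Wooden rack fixed to the bench, 110 (x) x 150 (y) x 26 mm high, standing at any yaw; origin at the centre of its underside. Three straight slots along its x, open at both ends, at y = -48, 0 and +48 mm, 10.5 mm wide, floor 10 mm above the bench; plates stand in them, upper edges 70 mm above the bench.
- raw_bone: Rough length of bone lying on the bench, 45 (x) x 150 (y) x 29 mm, knobbly at both ends, loose; origin at the centre of its underside. The plate is presented above it.
- bone_blank_1: Small squared bone bar, 22 x 85 x 13 mm, loose on the bench between rack and rough bone; leave it. Origin at the centre of its underside.
- bangle_1: Turned bone bangle lying flat, 82 mm across, 11 mm thick, loose on the bench between rack and rough bone; leave it. Origin at the centre of its underside.
Things that resemble listed ones, but are neither listed nor needed, are in the scene too. What is shaped like the plate_notched but blue is not meant.

How it is judged:
By the outcome, as a careful person would: the job done as asked, in the order asked, and still so for the second after the job is handed in, while the arm keeps its last pose, push and grip.
It also fails if it takes over 32 s, if anything falls off the work surface, if the arm or the gripper's body presses on something with over 40 N, if the wrist force passes 120 N, or if a joint passes its speed limit or range.

ROBOT

A 6-joint arm with a two-finger parallel gripper is mounted at the origin on a cart in front of the work surface, level with it; the furniture and walls round the work are solid. World frame = base frame: x ahead of the robot, y to its left, z up, the work surface at z = 0. Lengths are in mm, angles in rad, forces in N, time in s.
With the tool pointing down it reaches from about 275 to 1000 mm from the base axis. Payload 8.4 kg.
Tool frame: the origin (TCP) lies at the very end of the fingers, on their centre line; the grasp point (between the pads) lies 19 mm behind it; z points along the fingers, x is the direction in which the jaws open and shut, and the axes are right-handed (so a half turn about z gives the same grasp; the last joint's range is limited). The gripper opens to 85 mm and grips with 20 to 120 N. Pads are 22 mm wide; open, the fingers measure 114 mm over their backs; the gripper's body (76 mm by 85 mm) begins 54 mm behind the grasp point. The pads swing forward as they close: fully open they stand 13 mm farther back than shut.
Start: joints at [-1.248, 0.353, 1.633, -0, 1.155, -0.002], TCP at [199.448, -592.325, 231.281] pointing down, gripper open.
Joint ranges: [-2.63, 2.63], [-0.92, 2.1], [0.06, 2.66], [-1.3, 4.44], [0, 2.69], [-3.02, 3.02]. Speed limits (rad/s): [2.22, 2.22, 2.79, 3.14, 3.14, 3.14].

INTERFACE

Orientations are given as [roll, pitch, yaw] about the fixed x, y, z axes, in that order (R = Rz(yaw) Ry(pitch) Rx(roll)).
In Python, from rig import r gives the robot as it stands. The module is installed in compiled form; this text tells all that it offers.
- The arm moves only by the tool apply_moves, never from a script. Its argument "targets" is a list that holds one entry, the list of rows, each a list of 7 numbers: the gripper's target within -1 to 1 (fully open at 1, half-way at 0, shut at -1), then the shift along the tool's x, y, z in cm, then the turn, a rotation vector about the tool's x, y, z in degrees. A call has 1 to 8 rows; each row is the pose to reach, as a shift and turn from the pose measured when the call began, along the tool's axes at that moment; what a row does not reach only later rows make up. A row lasts 1/10 s, in which the tool goes at most 50 mm and 8.59 degrees, less where a joint would pass 70% of its speed; a pose out of reach is approached as far as the arm can. A call with a gripper value outside its range is refused whole. The fingers move at their own pace and stop on an object; "newtons" is the grip in N (left out, the last holds). Time passes only in rows, so rows that repeat a pose let the fingers close. It gives the time, the measured TCP pose, the force and the opening at its end, in the units of the state.
- r.sense(): the state, without advancing time (a new reading comes with each control period).
- r.grab_frame(name): name is "scene" or "top" or "wrist"; returns a dict with "pixels" (384x512x3 uint8, red, green, blue), "fov_y" (degrees; the focal length in pixels is half the picture's height over the tangent of half this angle, whatever the lens; pixels are square), "cx", "cy" (the principal point, pixels), "R" (3x3) and "t" (3): a world point X has camera coordinates R X + t; the wrist camera has in their place "mount" (4x4, takes a point from camera to tool coordinates, whose origin is the TCP and whose axes are the tool frame's). Camera axes: x right, y down, z forward; pixel columns grow to the right and rows downward; lengths in mm; the calibration is good to about 2 mm. A picture is of the moment at which its call begins: read the wrist's pose just before it. There is no depth.
- r.sign_off(): hands the job in, once; it reports no verdict.
The state is a dict: "clock": time; "qpos": joint angles; "qvel": joint speeds; "joint_efforts": joint torques, N m; "eef_pos": TCP position; "tcp_rot": TCP orientation; "contact_force": force on the tool from outside, world axes, zero at the start; "wrist_torque": the same for the moment, N m; "opening": opening from 0.0 (shut) to 1.0 (fully open).
Only numpy, scipy, OpenCV 4.12 (cv2) and the standard library are available. Lean on these libraries where they do the work, as an engineer would, in place of code of your own. Each camera call takes 0.05 s, during which the arm holds its last target. There are 200 camera calls.

## Working session

There is one attempt and no reset: what is moved stays moved. The work goes in short steps, Python scripts to look and compute and a tool call to move; the robot and the scene stay as the last step left them, time stands still between calls to the robot, and variables do not carry over. Pictures are saved under pics/ and viewed, about 8 in all and at most 12, crops included, and the job is handed in when it is done.

Besides the shell and the picture viewer there is one more tool, called after "Request:" in YAML: its name, and indented under it one key for each argument. apply_moves: Moves the arm, as the interface text tells. Its arguments: {"type":"object","properties":{"targets":{"type":"array"},"newtons":{"type":"number"}},"required":["targets"]}

```bash
mkdir -p pics
python3 - <<'E'
from rig import r
import cv2,pickle
s=r.sense();print(s)
for n in("scene","top","wrist"):
    f=r.grab_frame(n);pickle.dump(f,open(f"{n}.pkl","wb"))
    cv2.imwrite(f"pics/{n}0.png",f["pixels"][:,:,::-1])
    print(n,{k:v for k,v in f.items() if k!="pixels"})
E
```

```text
{'clock': 0.0, 'qpos': array([-1.24841684e+00,  3.53628037e-01,  1.63417573e+00,  3.33362317e-06,
        1.15518699e+00, -2.43703400e-03]), 'qvel': array([ 5.83325829e-05, -6.31766193e-04, -1.15046866e-03,  8.26286107e-04,
        4.16903625e-04, -1.90318751e-04]), 'joint_efforts': array([-1.08431213e-03, -6.05242109e+01, -3.42070198e+01, -6.65520179e-05,
        9.12227231e-03, -5.62369632e-05]), 'eef_pos': array([ 199.2814612 , -591.85561819,  230.55644358]), 'tcp_rot': array([-3.14158620e+00,  1.39809113e-03, -1.24598115e+00]), 'contact_force': array([ 0.6717093 ,  0.39673878, -0.5388676 ]), 'wrist_torque': array([-0.00215426,  0.01290356,  0.00785424]), 'opening': 0.9972781360761079}
scene {'fov_y': 57.573189436046384, 'cx': 254.46637239973495, 'cy': 199.9773094033476, 'R': array([[ 0.78674436, -0.61683247, -0.02347363],
       [-0.31442579, -0.36773272, -0.87516231],
       [ 0.53119651,  0.69590973, -0.48325968]]), 't': array([-359.67477785,  188.71353426,  631.31873847])}
top {'fov_y': 53.62179248913004, 'cx': 252.5960757613968, 'cy': 192.12933612766236, 'R': array([[-0.00841522, -0.99994503,  0.00625444],
       [-0.98148444,  0.00706262, -0.19141162],
       [ 0.19135693, -0.00774941, -0.98148993]]), 't': array([  3.50941298, 444.70083401, 990.89308376])}
wrist {'fov_y': 61.90758980506923, 'cx': 255.2070979617221, 'cy': 195.34082954589937, 'mount': array([[ 9.99999694e-01,  7.04417190e-04, -3.41684331e-04,
         1.34567327e+00],
       [-5.67205571e-04,  9.52671298e-01,  3.04001771e-01,
        -7.78699193e+01],
       [ 5.39656928e-04, -3.04001484e-01,  9.52671405e-01,
        -1.42101802e+02],
       [ 0.00000000e+00,  0.00000000e+00,  0.00000000e+00,
         1.00000000e+00]])}
```

View pics/top0.png

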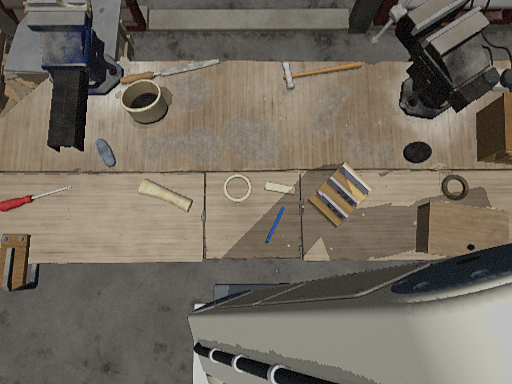

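View pics/scene0.png

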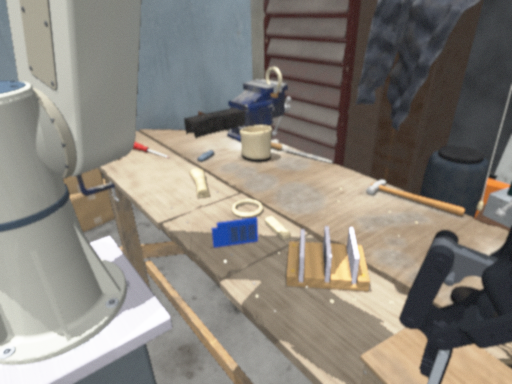

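The top view shows the rack at about (340,193), the bone at (165,195), the bangle at (237,188), the blank at (280,187) and the blue decoy at (275,225). The scene view shows three plates on end in the rack at about (327,258). I'll enlarge the rack and compute coordinates.

```bash
cat > h.py <<'E'
import numpy as np,cv2,pickle
from scipy.spatial.transform import Rotation as Ro
def K(f):
    h,w=f["pixels"].shape[:2];F=h/2/np.tan(np.radians(f["fov_y"]/2))
    return np.array([[F,0,f["cx"]],[0,F,f["cy"]],[0,0,1]])
def ext(f,pos=None,rpy=None):
    if "R" in f:return f["R"],f["t"]
    T=np.eye(4);T[:3,:3]=Ro.from_euler("xyz",rpy).as_matrix();T[:3,3]=pos
    M=np.linalg.inv(T@f["mount"]);return M[:3,:3],M[:3,3]
def cast(f,px,z,E=None):
    R,t=E or ext(f);px=np.atleast_2d(np.float64(px))
    d=np.c_[px,np.ones(len(px))]@np.linalg.inv(K(f)).T@R;c=-R.T@t
    return c+d*((z-c[2])/d[:,2])[:,None]
def proj(f,X,E=None):
    R,t=E or ext(f);p=(np.atleast_2d(X)@R.T+t)@K(f).T;return p[:,:2]/p[:,2:]
E
python3 - <<'E'
from h import *
f=pickle.load(open("top.pkl","rb"));s=pickle.load(open("scene.pkl","rb"))
a=cv2.resize(f["pixels"][155:230,300:380],None,fx=5,fy=5,interpolation=cv2.INTER_CUBIC)
b=cv2.resize(s["pixels"][220:295,280:380],None,fx=4,fy=5,interpolation=cv2.INTER_CUBIC)
cv2.imwrite("pics/crop1.png",np.hstack([a,b])[:,:,::-1])
for n,p,z in[("rack",(340,195),26),("bangle",(237,188),11),("blank",(280,188),13),("blue",(275,225),40),("bone",(165,195),20)]:print(n,cast(f,p,z)[0].round())
g=f["pixels"].astype(int)[170:220,130:200]
hsv=cv2.cvtColor(f["pixels"],cv2.COLOR_RGB2HSV)
print(hsv[195,165],hsv[215,165],hsv[205,130],hsv[185,150])
E
```

```text
rack [ 438. -242.   26.]
bangle [463.  44.  11.]
blank [462. -77.  13.]
blue [355. -59.  40.]
bone [443. 243.  20.]
[ 27  46 193] [ 19  50 177] [ 19  53 163] [ 22  57 192]
```

View pics/crop1.png

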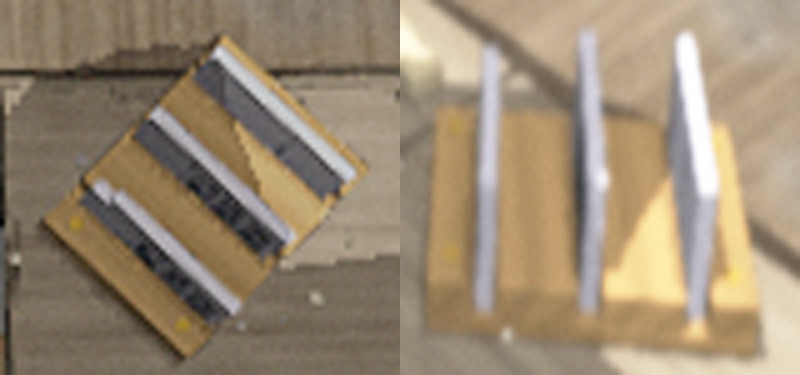

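The left-hand plate in the crop has the notch at its upper-left end, near px (319,192), with swatches facing down-left. That agrees with the description. I'll move to a wrist view of the rack, rising first.

Request:
apply_moves:
  targets:
    - [[1,0,0,-5,0,0,0],[1,0,0,-10,0,0,0],[1,-4,-5,-10,0,0,-8],[1,-8,-10,-10,0,0,-16],[1,-12,-15,-10,0,0,-24],[1,-16,-20,-10,0,0,-30],[1,-20,-25,-9,0,0,-30],[1,-23,-29,-7,0,0,-30]]

```text
clock: 0.95
eef_pos: [362.3, -339.6, 316.9]
tcp_rot: [-3.141, -0.001, -0.723]
contact_force: [1.5, -0.2, 0.1]
opening: 1.001
```

```bash
cat >> h.py <<'E'
def snap(n):
    from rig import r
    s=r.sense();f=r.grab_frame(n)
    with open("samples.pkl","ab") as o:pickle.dump((s["qpos"],s["eef_pos"],s["tcp_rot"]),o)
    return s,f
E
python3 - <<'E'
from h import *
s,f=snap("wrist");print(s["clock"],s["qpos"].round(3),s["eef_pos"].round(1),s["tcp_rot"].round(3),s["opening"])
with open("samples.pkl","ab") as o:pickle.dump((np.array([-1.24841684,.353628037,1.63417573,3.3e-06,1.15518699,-2.437e-3]),np.array([199.2814612,-591.85561819,230.55644358]),np.array([-3.1415862,.00139809,-1.24598])),o)
pickle.dump((s,f),open("w1.pkl","wb"))
cv2.imwrite("pics/w1.png",f["pixels"][:,:,::-1])
E
```

```text
0.95 [-7.560e-01  7.200e-02  1.797e+00  1.000e-03  1.272e+00 -3.400e-02] [ 362.3 -339.6  316.9] [-3.141e+00 -1.000e-03 -7.230e-01] 1.0013142987345216
```

View pics/w1.png

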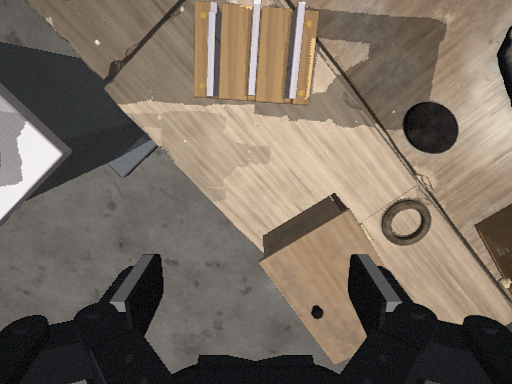

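The wrist view shows the rack at the top, (195–320, 0–105), with the notched plate leftmost at column 212 and its notch toward the top. I'll move further over it and half-close the gripper.

Request:
apply_moves:
  targets:
    - [[0,-1,-5,2,0,0,0],[0,-2,-10,4,0,0,0],[0,-2,-12.5,6,0,0,0],[0,-2,-12.5,6,0,0,0],[0,-2,-12.5,6,0,0,0]]

```text
clock: 1.5
eef_pos: [432.2, -225.4, 254.8]
tcp_rot: [-3.137, 0.005, -0.718]
contact_force: [-0.5, -0.8, 0.6]
opening: 0.499
```

Run:
```python
from h import *
s,f=snap("wrist");print(s["clock"],s["qpos"].round(3),s["eef_pos"].round(1),s["tcp_rot"].round(3),s["opening"],np.abs(s["qvel"]).max())
pickle.dump((s,f),open("w2.pkl","wb"))
cv2.imwrite("pics/w2.png",f["pixels"][:,:,::-1])
```

```text
1.5 [-0.487  0.114  1.891  0.006  1.14   0.228] [ 432.2 -225.4  254.8] [-3.137  0.005 -0.718] 0.49902534563791523 0.040556020742708865
```

View pics/w2.png

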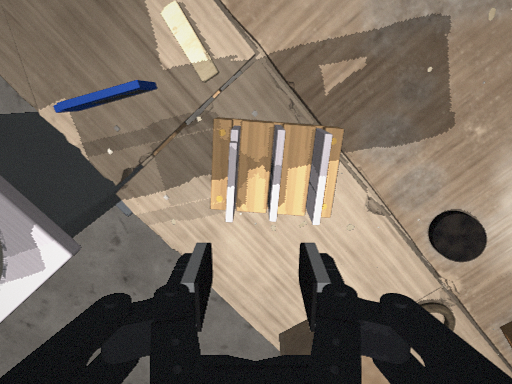

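The rack is centred near (277,168). The notched plate's top edge runs from (236,127) to (230,221). Next I'll measure all three edges and fit the arm kinematics.

```bash
cat > kin.py <<'E'
from h import *
from scipy.optimize import least_squares
def Rz(a):return Ro.from_euler("z",a).as_matrix()
def Ry(a):return Ro.from_euler("y",a).as_matrix()
def fk(q,p):
    a1,d1,L2,a3,L4,L6=p
    A=Rz(q[0])@Ry(q[1]);B=A@Ry(q[2]);C=B@Rz(q[3])@Ry(q[4])@Rz(q[5])
    pos=Rz(q[0])@[a1,0,d1]+A@[0,0,L2]+B@[a3,0,L4]+C@[0,0,L6]
    return pos,C@Rz(np.pi)   # tool frame; offset checked in fit
def samples():
    o=[];f=open("samples.pkl","rb")
    while 1:
        try:o.append(pickle.load(f))
        except EOFError:return o
E
python3 - <<'E'
from kin import *
s,f=pickle.load(open("w2.pkl","rb"));E=ext(f,s["eef_pos"],s["tcp_rot"])
im=f["pixels"];hsv=cv2.cvtColor(im,cv2.COLOR_RGB2HSV)
m=((hsv[...,1]<45)&(hsv[...,2]>140)).astype(np.uint8)
roi=np.zeros_like(m);roi[118:228,220:336]=1
n,l,st,ce=cv2.connectedComponentsWithStats(m*roi)
for i in range(1,n):
    if st[i,4]<150:continue
    ys,xs=np.where(l==i)
    P=cast(f,np.c_[xs,ys],70,E)[:,:2]
    (c,wh,a)=cv2.minAreaRect(P.astype(np.float32))
    v=np.linalg.svd(P-P.mean(0),full_matrices=False)[2][0]
    if v[0]<0:v=-v
    print(st[i],"c",np.round(c,1),"wh",np.round(wh,1),"mean",P.mean(0).round(1),"yaw",np.degrees(np.arctan2(v[1],v[0])).round(2))
for q,x,rr in samples():
    R=Ro.from_euler("xyz",rr).as_matrix()
    print((Ro.from_matrix(fk(q,[0]*6)[1].T@R).as_rotvec()).round(3))
E
```

```text
[268 130  17  92 693] c [ 444.3 -244.5] wh [99.2  9.8] mean [ 445.4 -244.7] yaw 44.26
[311 134  21  91 701] c [ 478.6 -279.6] wh [98.9  9.5] mean [ 478.7 -279. ] yaw 44.26
[225 143  12  80 582] c [ 403.8 -218.6] wh [87.2  8.4] mean [ 404.1 -218.4] yaw 44.34
[ 0.  0. -0.]
[ 0.  0. -0.]
[ 0. -0. -0.]
```

The notched plate's edge measures 87 mm, which fits 100 minus 12. Its yaw is 44.3° and its centre is about (408,-214). A quick tilt will give a kinematic sample for choosing the final pose.

Request:
apply_moves:
  targets:
    - [[0,0,0,-3,0,8.5,0],[0,0,0,-6,0,17,0],[0,0,0,-8,0,25,0],[0,0,0,-8,0,34,0],[0,0,0,-8,0,40,0],[0,0,0,-8,0,40,0]]

```text
clock: 2.15
eef_pos: [429.2, -226.8, 334.5]
tcp_rot: [-3.138, -0.696, -0.723]
contact_force: [0.2, 0.1, -0.2]
opening: 0.501
```

Run:
```python
from kin import *
s,f=snap("wrist");print(s["clock"],s["qpos"].round(3),s["eef_pos"].round(1),s["tcp_rot"].round(3))
S=samples()
p0=np.array([100,400,430,20,430,250.])
g=lambda p:np.concatenate([np.concatenate([(fk(q,p)[0]-x) for q,x,_ in S]),(p-p0)*.003])
o=least_squares(g,p0);print(o.x.round(1),np.abs(o.fun[:-6]).max())
pickle.dump(o.x,open("p.pkl","wb"))
```

```text
2.15 [-0.308 -0.283  2.244 -0.483  0.581  0.739] [ 429.2 -226.8  334.5] [-3.138 -0.696 -0.723]
[3.000e-01 2.913e+02 5.653e+02 5.570e+01 4.935e+02 3.401e+02] 1.5207606213323288
```

```bash
cat > plan.py <<'E'
from kin import *
p=pickle.load(open("p.pkl","rb"))
lo=np.array([-2.63,-.92,.06,-1.3,0,-3.02]);hi=np.array([2.63,2.1,2.66,4.44,2.69,3.02])
def ik(pos,R,q0):
    g=lambda q:np.r_[(fk(q,p)[0]-pos)/100,Ro.from_matrix(fk(q,p)[1].T@R).as_rotvec()]
    o=least_squares(g,np.clip(q0,lo+.01,hi-.01),bounds=(lo,hi));return o.x,np.abs(o.fun).max()
def az(a):a=np.radians(a);return np.array([np.cos(a),np.sin(a),0])
def frame(x,z):return np.c_[x,np.cross(z,x),z]
E
cat > t.py <<'E'
from plan import *
rng=np.random.default_rng(0);up=np.array([0,0,1.])
G=np.array([428,-195,34.]);C=np.array([443,243,165.])
for sg in(1,-1):
    qs=[q for q,e in(ik(G,frame(sg*az(134.3),-up),q0) for q0 in [[-.4,.4,1.9,0,1,3*a] for a in(-1,0,1)]+[[-.4,.4,1.9,3,1,3*a] for a in(-1,0,1)]) if e<.01]
    print("grasp",sg,[q.round(2) for q in qs[:4]])
    for phi in range(-120,180,30):
        for de in(35,):
            d=np.radians(de);z=np.cos(d)*az(phi)-np.sin(d)*up;n=np.sin(d)*az(phi)+np.cos(d)*up
            px=np.cross(n,-z);grip=C+28*px-13*z;tcp=grip+19*z
            R=frame(sg*n,z);out=set()
            for _ in range(8):
                q,e=ik(tcp,R,rng.uniform(lo,hi))
                if e<.01:out.add((round(min((q-lo).min(),(hi-q).min()),2),tuple(q.round(2))))
            for o in sorted(out,reverse=True)[:2]:print(sg,phi,de,o[0],np.array(o[1]))
E
python3 t.py
python3 - <<'E'
from h import *
f=pickle.load(open("top.pkl","rb"));im=f["pixels"];x0,y0=125,165
h=cv2.cvtColor(im,cv2.COLOR_RGB2LAB)[y0:225,x0:205].astype(int)
v=h[...,0];m=(v>np.median(v)+14).astype(np.uint8)
m=cv2.morphologyEx(m,cv2.MORPH_OPEN,np.ones((2,2)))
n,l,st,ce=cv2.connectedComponentsWithStats(m);i=1+st[1:,4].argmax()
ys,xs=np.where(l==i);P=cast(f,np.c_[xs+x0,ys+y0],18)[:,:2].astype(np.float32)
c,wh,a=cv2.minAreaRect(P);print("bone",st[i],np.round(c,1),np.round(wh,1),P.mean(0),a)
o=im[y0:225,x0:205].copy();o[cv2.morphologyEx((l==i).astype(np.uint8),cv2.MORPH_GRADIENT,np.ones((3,3)))>0]=[255,0,0]
cv2.imwrite("pics/bone.png",cv2.resize(np.hstack([im[y0:225,x0:205],o]),None,fx=5,fy=5,interpolation=0)[:,:,::-1])
E
```

```text
grasp 1 [array([-0.43,  0.42,  2.11,  0.  ,  0.62, -2.77]), array([-0.43,  0.42,  2.11, -0.  ,  0.62, -2.77]), array([-0.43,  0.42,  2.11, -0.  ,  0.62, -2.77])]
1 -120 35 0.14 [ 0.73  0.75  1.48 -0.27  1.84  2.88]
1 -90 35 0.35 [ 0.89  0.66  1.68 -0.54  1.63  2.67]
1 -60 35 0.46 [ 1.03  0.53  1.95 -0.82  1.36  2.56]
1 -30 35 0.08 [ 1.08  0.39  2.25 -1.22  1.06  2.55]
1 0 35 0.12 [0.9  0.26 2.51 4.32 0.77 2.72]
1 60 35 0.26 [-0.02  0.32  2.4   1.73  0.82 -2.62]
1 90 35 0.54 [-0.07  0.45  2.11  1.16  1.1  -2.48]
1 120 35 0.52 [ 0.03  0.59  1.82  0.82  1.4  -2.5 ]
1 150 35 0.4 [ 0.19  0.71  1.57  0.57  1.67 -2.62]
grasp -1 [array([-0.43,  0.42,  2.11,  0.  ,  0.62,  0.37]), array([-0.43,  0.42,  2.11, -0.  ,  0.62,  0.37]), array([-0.43,  0.42,  2.11,  0.  ,  0.62,  0.37]), array([-0.43,  0.42,  2.11, -0.  ,  0.62,  0.37])]
-1 -120 35 0.85 [ 0.73  0.75  1.48 -0.27  1.84 -0.26]
-1 -90 35 0.76 [ 0.89  0.66  1.68 -0.54  1.63 -0.47]
-1 -60 35 0.48 [ 1.03  0.53  1.95 -0.82  1.36 -0.58]
-1 -30 35 0.08 [ 1.08  0.39  2.25 -1.22  1.06 -0.59]
-1 0 35 0.12 [ 0.9   0.26  2.51  4.32  0.77 -0.42]
-1 30 35 0.08 [0.36 0.23 2.58 2.91 0.64 0.09]
-1 60 35 0.26 [-0.02  0.32  2.4   1.73  0.82  0.52]
-1 90 35 0.55 [-0.07  0.45  2.11  1.16  1.1   0.66]
-1 120 35 0.84 [0.03 0.59 1.82 0.82 1.4  0.64]
-1 150 35 1.02 [0.19 0.71 1.57 0.57 1.67 0.52]
bone [ 14  18  52  27 380] [442.3 243.4] [148.8  30.9] [444.22003 251.25764] 69.30693817138672
```

View pics/bone.png

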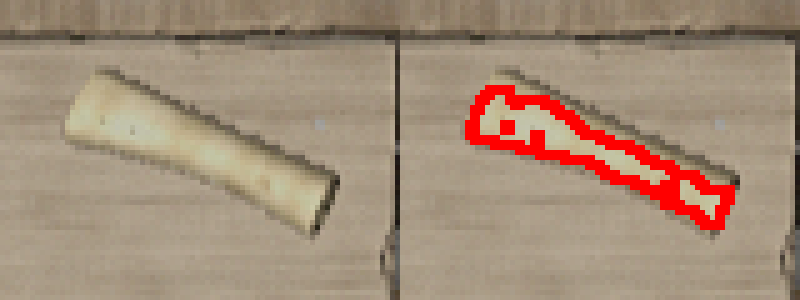

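The contour misses the bone's shaded flank. Using its end midpoints, crop (79,104) and (327,207), the centre is px (165.6,196). Plan: grasp with the tool down, then tilt −55° about tool y over the bone with no yaw change. That pose has good joint margins. Now the shift to the pre-grasp pose.

```bash
cat >> plan.py <<'E'
def rel(pos,R):
    from rig import r
    s=r.sense();R0=Ro.from_euler("xyz",s["tcp_rot"]).as_matrix()
    print("clock",round(s["clock"],2),"shift cm",(R0.T@(np.array(pos)-s["eef_pos"])/10).round(2),"turn",np.degrees(Ro.from_matrix(R0.T@R).as_rotvec()).round(2))
E
python3 - <<'E'
from plan import *
f=pickle.load(open("top.pkl","rb"));print(cast(f,(165.6,196),15))
rel([428,-195,130],frame(az(-45.7),np.array([0,0,-1.])))
E
```

```text
[[440.91907691 242.32761121  15.        ]]
clock 2.2 shift cm [-14.93  -2.17  14.33] turn [ -1.71 -39.73   4.2 ]
```

Request:
apply_moves:
  targets:
    - [[-0.3,-3,-0.5,1,-0.3,-8,0.8],[-0.3,-6,-1,3,-0.7,-16,1.7],[-0.3,-9,-1.5,6,-1.1,-25,2.6],[-0.3,-12,-1.8,10,-1.4,-33,3.5],[-0.3,-15,-2.2,14.3,-1.7,-39.7,4.2],[-0.3,-15,-2.2,14.3,-1.7,-39.7,4.2],[-0.3,-15,-2.2,14.3,-1.7,-39.7,4.2]]

```text
clock: 2.9
eef_pos: [428.0, -195.2, 128.3]
tcp_rot: [-3.141, 0.004, -0.799]
contact_force: [0.3, 0.1, 0.5]
opening: 0.348
```

Run:
```python
from plan import *
s,f=snap("wrist");print(s["eef_pos"].round(1),s["tcp_rot"].round(3),s["opening"],np.abs(s["qvel"]).max())
pickle.dump((s,f),open("w3.pkl","wb"))
E=ext(f,s["eef_pos"],s["tcp_rot"]);im=f["pixels"].copy();u=az(44.3);n=az(134.3)
c=np.array([408.1,-214.4,70]);pts=[c+a*u+b*n for a,b in((-50,-4),(-50,4),(38,4),(38,-4))]
cv2.polylines(im,[proj(f,np.array(pts),E).round().astype(int)],True,(255,0,0),1)
cv2.imwrite("pics/w3.png",im[:,:,::-1])
rel([428,-195,34],frame(az(-45.7),np.array([0,0,-1.])))
```

```text
[ 428.  -195.2  128.3] [-3.141  0.004 -0.799] 0.34780657779338137 0.13774823969878305
clock 2.95 shift cm [-0.07  0.04  9.67] turn [-0.09 -0.07 -0.03]
```

View pics/w3.png

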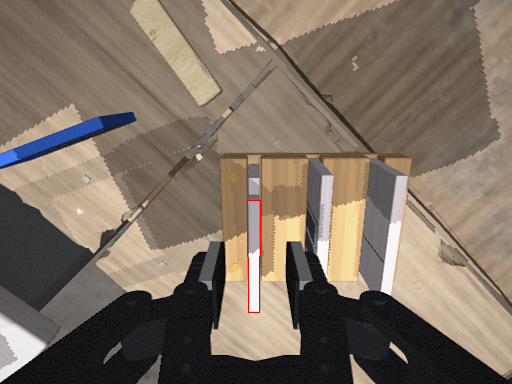

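The projected outline matches the notched plate's top edge (columns 249–260, rows 200–312). The notch is at (254,188), and the plate is centred between the fingers. I'll descend.

Request:
apply_moves:
  targets:
    - [[-0.3,0,0,3,0,0,0],[-0.3,0,0,6,0,0,0],[-0.3,0,0,8,0,0,0],[-0.3,0,0,9.4,0,0,0],[-0.3,0,0,9.4,0,0,0],[-0.3,0,0,9.4,0,0,0]]

```text
clock: 3.55
eef_pos: [430.6, -195.9, 40.2]
tcp_rot: [-3.138, -0.007, -0.798]
contact_force: [0.6, 1.3, -0.6]
opening: 0.349
```

Request:
apply_moves:
  targets:
    - [[-0.5,0,0,0,0,0,0],[-0.7,0,0,0,0,0,0],[-0.85,0,0,0,0,0,0],[-1,0,0,0,0,0,0],[-1,0,0,0,0,0,0],[-1,0,0,0,0,0,0]]
  newtons: 60

```text
clock: 4.15
eef_pos: [429.4, -194.3, 41.6]
tcp_rot: [-3.137, -0.004, -0.798]
contact_force: [-6.8, 11.8, 27.2]
opening: 0.081
```

Run:
```python
from plan import *
s,f=snap("wrist");print(s["eef_pos"].round(1),s["tcp_rot"].round(3),s["opening"],s["contact_force"],s["wrist_torque"])
cv2.imwrite("pics/w4.png",f["pixels"][:,:,::-1])
```

```text
[ 429.4 -194.3   41.6] [-3.137 -0.004 -0.798] 0.08071695300305802 [-6.84877948 11.82042351 27.24238857] [2.2307709  1.30770165 0.05737739]
```

View pics/w4.png

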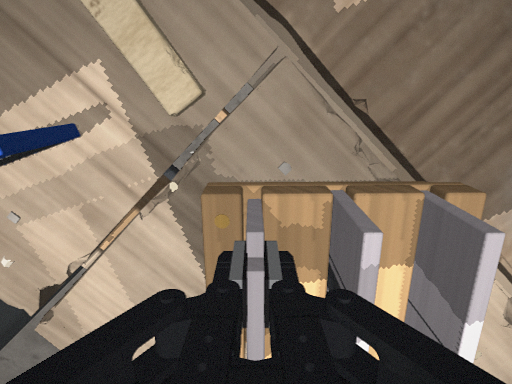

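The plate is between the pads at (255,280), and the opening of 0.08 fits an 8 mm plate. The 27 N upward comes from the pads swinging forward as they shut, and lifting relieves it. I'll lift straight up.

Request:
apply_moves:
  targets:
    - [[-1,0,0,-1,0,0,0],[-1,0,0,-2.5,0,0,0],[-1,0,0,-4.5,0,0,0],[-1,0,0,-7.5,0,0,0],[-1,0,0,-11,0,0,0],[-1,0,0,-15,0,0,0],[-1,0,0,-18,0,0,0],[-1,0,0,-18,0,0,0]]

```text
clock: 5.0
eef_pos: [430.7, -195.5, 226.3]
tcp_rot: [-3.134, -0.011, -0.798]
contact_force: [-0.0, 0.2, -1.3]
opening: 0.08
```

```bash
cat > t2.py <<'E'
from plan import *
up=np.array([0,0,1.])
S=samples();p0=p.copy()
p[:]=least_squares(lambda p:np.concatenate([fk(q,p)[0]-x for q,x,_ in S]+[(p-p0)*.01]),p0).x
s,f=snap("wrist");print(s["eef_pos"].round(1),s["opening"],s["contact_force"].round(1))
cv2.imwrite("pics/w5.png",f["pixels"][:,:,::-1])
q=s["qpos"];R0=Ro.from_euler("xyz",s["tcp_rot"]).as_matrix()
C=np.array([441,242.3,165.]);d=np.radians(35);z=np.cos(d)*az(134.3)-np.sin(d)*up;n=np.sin(d)*az(134.3)+np.cos(d)*up
px=np.cross(n,-z);zg=43+7
T=C+28*px-(zg-30)*z+19*z;R=frame(-n,z)
rv=Ro.from_matrix(R0.T@R).as_rotvec();rel(T,R);print("T",T)
for a in np.linspace(0,1,9):
    P=s["eef_pos"]*(1-a)+T*a;q,e=ik(P,R0@Ro.from_rotvec(rv*min(1,a)).as_matrix(),q);print(q.round(2),round(e,3))
E
python3 t2.py
```

```text
[ 430.7 -195.5  226.3] 0.07990212028740519 [-0.   0.2 -1.3]
clock 5.05 shift cm [-30.49 -34.1    5.79] turn [ -0.33 -55.48   0.13]
T [461.61150485 261.26936683 165.57357644]
[-0.43  0.11  1.96  0.    1.05  0.37] 0.0
[-0.35  0.16  1.93  0.06  1.15  0.42] 0.0
[-0.27  0.21  1.9   0.13  1.23  0.47] 0.0
[-0.21  0.27  1.87  0.21  1.3   0.51] 0.0
[-0.14  0.33  1.84  0.29  1.36  0.54] 0.0
[-0.08  0.41  1.81  0.38  1.41  0.56] 0.0
[-0.02  0.48  1.77  0.48  1.46  0.58] 0.0
[0.04 0.56 1.73 0.59 1.5  0.59] 0.0
[0.09 0.65 1.69 0.69 1.55 0.6 ] 0.0
```

View pics/w5.png

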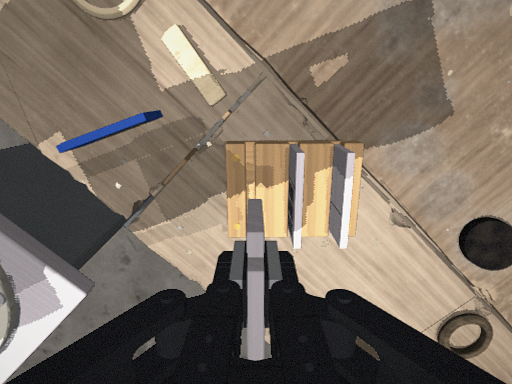

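The plate is clear of the rack and the other two still stand in their slots. The interpolated path is well inside the joint ranges. I'll carry it across while tilting.

Request:
apply_moves:
  targets:
    - [[-1,-0.8,-0.9,0,0,-2,0],[-1,-2.6,-2.9,0,0,-5,0],[-1,-5,-5.5,0,0,-9,0],[-1,-7.5,-8.3,0,0,-13.5,0],[-1,-10,-11.1,0,0,-18,0],[-1,-12.5,-14,0,0,-22.5,0],[-1,-15,-16.8,0,0,-27,0],[-1,-17,-19,0,0,-31,0]]

```text
clock: 5.85
eef_pos: [446.5, 61.2, 222.5]
tcp_rot: [-3.136, 0.537, -0.795]
contact_force: [-0.2, -1.0, -1.0]
opening: 0.078
```

```bash
sed -i 's/w5.png/w6.png/' t2.py; python3 t2.py
```

```text
[446.5  61.2 222.5] 0.07763447223024461 [-0.2 -1.  -1. ]
clock 5.9 shift cm [ -8.26 -14.82  11.65] turn [ -0.23 -23.9    0.19]
T [461.61150485 261.26936683 165.57357644]
[-0.11  0.33  1.8   0.34  1.44  0.57] 0.0
[-0.09  0.37  1.79  0.38  1.46  0.57] 0.0
[-0.06  0.4   1.78  0.42  1.47  0.58] 0.0
[-0.03  0.44  1.77  0.46  1.48  0.59] 0.0
[-0.01  0.48  1.76  0.51  1.49  0.59] 0.0
[0.02 0.52 1.74 0.55 1.51 0.6 ] 0.0
[0.04 0.56 1.72 0.6  1.52 0.6 ] 0.0
[0.07 0.61 1.71 0.64 1.53 0.6 ] 0.0
[0.09 0.65 1.69 0.69 1.55 0.6 ] 0.0
```

Request:
apply_moves:
  targets:
    - [[-1,-1.2,-2.2,1.7,0,-4,0],[-1,-2.5,-4.5,3.5,0,-8,0],[-1,-4,-7.2,5.6,0,-12,0],[-1,-5.5,-9.9,7.8,0,-16,0],[-1,-6.8,-12.2,9.6,0,-20,0],[-1,-7.8,-14,11,0,-23,0],[-1,-8.2,-14.8,11.6,-0.2,-23.9,0.2],[-1,-8.2,-14.8,11.6,-0.2,-23.9,0.2]]

```text
clock: 6.7
eef_pos: [461.2, 260.8, 164.1]
tcp_rot: [3.137, 0.961, -0.801]
contact_force: [0.2, 0.0, -1.3]
opening: 0.085
```

Request:
apply_moves:
  targets:
    - [[-1,0,0,0,0,0,0],[-1,0,0,0,0,0,0]]

```text
clock: 6.9
eef_pos: [461.3, 260.0, 164.5]
tcp_rot: [3.138, 0.959, -0.801]
contact_force: [0.2, -1.4, -1.6]
opening: 0.08
```

```bash
sed -i 's/w6.png/w7.png/' t2.py; python3 t2.py|head -4
python3 - <<'E'
from h import *
st,t=snap("top");s=snap("scene")[1]
for n,x in(("top2",t),("scene2",s)):pickle.dump(x,open(n+".pkl","wb"))
a=cv2.resize(t["pixels"][150:250,100:300],(800,400),interpolation=2)
b=cv2.resize(s["pixels"][100:220,110:310],(400,200),interpolation=2)
w=cv2.resize(cv2.imread("pics/w7.png")[:,:,::-1],(267,200),interpolation=3)
c=np.zeros((200,800,3),np.uint8);c[:,:400]=b;c[:,400:667]=w
cv2.imwrite("pics/fin.png",np.vstack([a,c])[:,:,::-1])
E
```

```text
[461.3 260.  164.5] 0.07986442467701596 [ 0.2 -1.4 -1.6]
clock 6.95 shift cm [-0.11 -0.1   0.01] turn [ 0.05 -0.04 -0.09]
T [461.61150485 261.26936683 165.57357644]
[0.09 0.65 1.69 0.69 1.55 0.6 ] 0.0
```

View pics/fin.png

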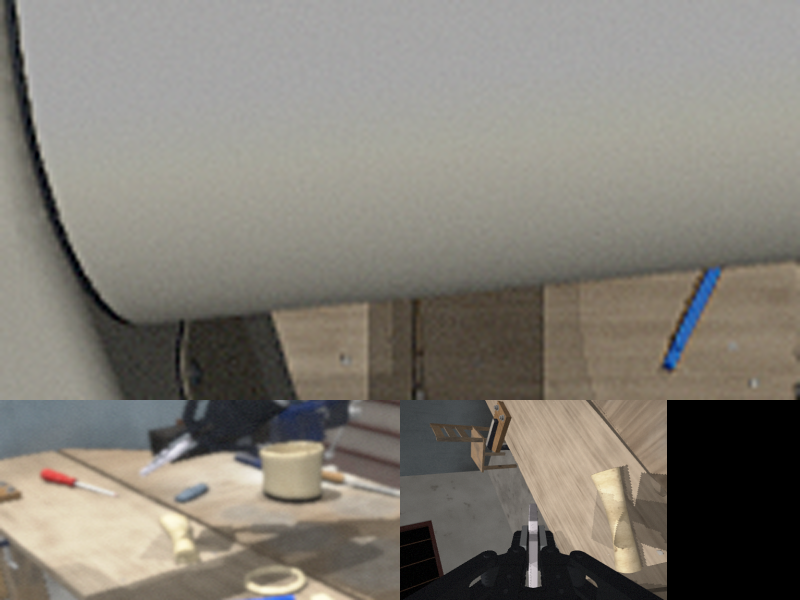

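The plate is held, tipped and bright, over the bone, and the bone is visible at right in the wrist view at about px (416,227). The arm hides it from the top camera. I'll check the bone centre from the wrist view and overlay the expected plate outline.

Run:
```python
from plan import *
s,w=snap("wrist");E=ext(w,s["eef_pos"],s["tcp_rot"]);sc=pickle.load(open("scene2.pkl","rb"))
R=Ro.from_euler("xyz",s["tcp_rot"]).as_matrix();n=-R[:,0];z=-R[:,2];x=np.cross(n,z)
grip=s["eef_pos"]-19*R[:,2];c=grip-28*x-20*z;print("plate centre",c.round(1),"tilt",np.degrees(np.arccos(n[2])).round(1))
o=np.array([c+a*x+b*z for a,b in((-50,-30),(-50,30),(38,30),(38,18),(50,18),(50,-30))])
hsv=cv2.cvtColor(w["pixels"],cv2.COLOR_RGB2HSV);m=np.zeros((384,512),np.uint8)
roi=w["pixels"][100:360,350:480]
lab=cv2.cvtColor(roi,cv2.COLOR_RGB2LAB)[...,2]
t,b=cv2.threshold(lab,0,1,cv2.THRESH_OTSU);b=cv2.morphologyEx(b,cv2.MORPH_OPEN,np.ones((5,5)))
nn,l,st,_=cv2.connectedComponentsWithStats(b);i=1+st[1:,4].argmax();b=(l==i).astype(np.uint8)
ys,xs=np.where(b);P=cast(w,np.c_[xs+350,ys+100],15,E)[:,:2].astype(np.float32);print("bone",st[i],cv2.minAreaRect(P))
wi=w["pixels"].copy();g=cv2.morphologyEx(b,cv2.MORPH_GRADIENT,np.ones((3,3)))>0;wi[100:360,350:480][g]=[255,0,0]
cv2.polylines(wi,[proj(w,o,E).round().astype(int)],True,(0,255,0),1)
cv2.drawMarker(wi,tuple(int(v) for v in proj(w,[441,242.3,15],E)[0]),(0,0,255),0,12)
a=cv2.resize(sc["pixels"][100:200,160:260],(400,400),interpolation=2);h=a.copy()
cv2.polylines(h,[((proj(sc,o)-[160,100])*4).round().astype(int)],True,(0,255,0),1)
cv2.imwrite("pics/chk.png",np.vstack([cv2.resize(np.hstack([a,h]),(640,320)),cv2.resize(wi,(640,280))[:, :]])[:,:,::-1])
```

```text
plate centre [440.9 241.3 164.2] tilt 35.0
bone [    0     0   120   234 21175] ((443.36932373046875, 256.5517883300781), (186.2174530029297, 100.039306640625), 50.645145416259766)
```

View pics/chk.png

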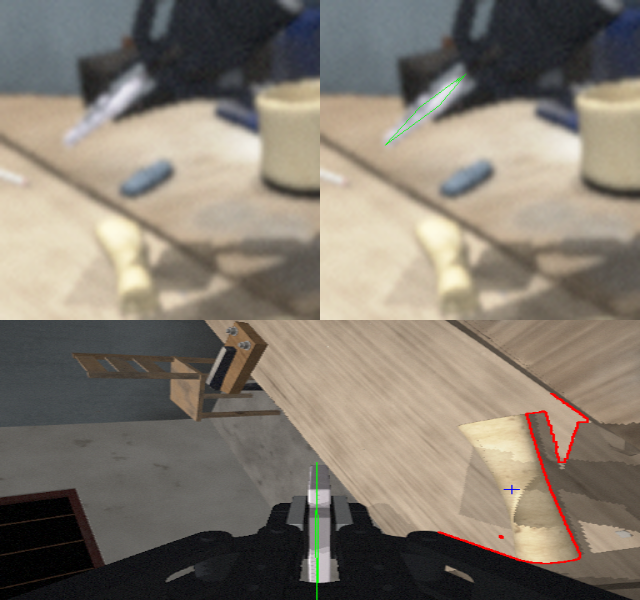

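The outline matches the plate in both views. The wrist bone mask is poor, so I'll cast the bone's end midpoints by hand: px (395,136) and (438,324).

Run:
```python
from plan import *
s,w=snap("wrist");E=ext(w,s["eef_pos"],s["tcp_rot"])
for z in(0,15,25):
    P=cast(w,[(395,136),(438,324)],z,E);print(z,P.round(1).tolist(),P.mean(0).round(1),np.linalg.norm(P[0]-P[1]))
f=pickle.load(open("top.pkl","rb"));print(cast(f,np.array([(79,104),(327,207)])/5+[125,165],15).round(1))
c=np.array([[95,70],[62,138],[315,235],[340,180]])/5+[125,165]
print("corners",cast(f,c,15)[:,:2].round(1).tolist())
```

```text
0 [[469.4, 314.6, 0.0], [406.7, 170.4, 0.0]] [438.1 242.5   0. ] 157.22998711932922
15 [[477.3, 309.4, 15.0], [418.4, 174.0, 15.0]] [447.9 241.7  15. ] 147.63819976897082
25 [[482.6, 306.0, 25.0], [426.3, 176.4, 25.0]] [454.5 241.2  25. ] 141.24367486873186
[[470.5 312.7  15. ]
 [411.1 172.6  15. ]]
corners [[489.9, 304.7], [451.1, 321.2], [395.5, 178.9], [426.2, 165.7]]
```

Two views put the bone centre at (441,242) and (448,242). I'll aim at the mean, a 3 mm correction in x, and let the arm settle.

Request:
apply_moves:
  targets:
    - [[-1,0.05,-0.15,-0.15,0,0,0],[-1,0.1,-0.3,-0.2,0,0,0],[-1,0.1,-0.3,-0.2,0,0,0],[-1,0.1,-0.3,-0.2,0,0,0],[-1,0.1,-0.3,-0.2,0,0,0]]

```text
clock: 7.65
eef_pos: [465.1, 261.0, 164.8]
tcp_rot: [3.138, 0.96, -0.8]
contact_force: [-0.7, -0.6, -1.0]
opening: 0.078
```

Run:
```python
from plan import *
from rig import r
s=r.sense();R=Ro.from_euler("xyz",s["tcp_rot"]).as_matrix();n=-R[:,0];z=-R[:,2];x=np.cross(n,z)
c=s["eef_pos"]-19*R[:,2]-28*x-20*z
print(s["clock"],"centre",c.round(1),"tilt",np.degrees(np.arccos(n[2])).round(1),s["opening"],np.abs(s["qvel"]).max(),s["contact_force"].round(1))
if np.abs(c[:2]-[444,242]).max()<5 and np.abs(s["qvel"]).max()<.05: print(r.sign_off())
```

```text
7.65 centre [444.5 242.  164.3] tilt 35.0 0.078000005347115 0.002415542552569575 [-0.7 -0.6 -1. ]
the job is handed in; nothing more can be done
None
```

I took the notched plate from its outer slot by the bare end, carried it over the rough bone and handed in after 7.65 s, still holding it.

**Last checks**
- **Position and tilt:** the plate's middle was at about (444, 242, 164) mm, computed from the arm pose and the grip. The swatch face was 35° from facing straight up.
- **Grip:** the arm was still. The opening of 0.078 reads about 7 mm for the 8 mm plate, and the outside force was only about 1 N.
- **Other plates:** after the lift, the wrist picture showed both still standing in their slots.
- **Plate in the hand:** the outline I projected lined up with the plate in the scene and wrist views.

**What disagreed or fell short**
- **Bone centre:** the top view gave x = 441 and the wrist view 448, both with y = 242. I aimed between them, so the plate's middle may be a few millimetres off the bone's.
- **Bone outline:** the automatic outlines were poor in both views, so I read the bone's ends by hand.
- **Grip height:** the grip sits about 7 mm nearer the upper edge than the nominal point, still on the bare end. Closing the fingers briefly pushed with about 27 N, which the lift relieved.
- **Final top view:** the arm hid the bone from the top camera, so the last bone check used the wrist and scene views. I made no final check that the bangle and bone blank had not moved.

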